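# Unlatch and open the consumables case on the welding table

### The arm

A 6-joint arm with a two-finger parallel gripper is mounted at the origin on the work surface. World frame = base frame: x ahead of the robot, y to its left, z up, the work surface at z = 0. Lengths are in m, angles in degrees, forces in N, time in s.
With the tool pointing down it reaches from about 0.3 to 0.85 m from the base axis. Payload 4.2 kg.
Tool frame: the origin (TCP) lies on the centre line of the jaws, within the pads' length; the fingertips stand 19 mm ahead of it and the grasp point (between the pads) is the TCP (manip.tip_reach is the distance from the TCP to the fingertips, in m); z points along the fingers, y is the line along which they close (so a half turn about z gives the same grasp; the last joint's range is limited). The gripper opens to 91 mm and grips with 3 to 60 N. Pads are 32 mm wide; open, the fingers measure 118 mm over their backs; the gripper's body (76 mm by 178 mm) begins 60 mm behind the grasp point.
Start: joints at [71.734, 18.312, 89.639, -0, 72.044, -1.146], TCP at [0.169, 0.55, 0.233] pointing down, gripper open.
Joint ranges: [-177.97, 177.97], [-48.28, 115.42], [12.27, 149.76], [-77.06, 257.06], [2.81, 150.46], [-146.56, 146.56]. Speed limits (degrees/s): [147.25, 147.25, 180, 180, 180, 180].

### API

Orientations are given as [roll, pitch, yaw] about the fixed x, y, z axes, in that order (R = Rz(yaw) Ry(pitch) Rx(roll)).
In Python, from workcell import manip gives the robot as it stands. The module is installed in compiled form; this text tells all that it offers.
- The arm moves only by the tool apply_moves, never from a script. Its argument "targets" is a list of rows, each an object of numbers: "tx", "ty", "tz": the shift along the world's x, y, z in cm; "wx", "wy", "wz": the turn, a rotation vector about the world's x, y, z in rad. In form: [{"tx": .., "ty": .., "tz": .., "wx": .., "wy": .., "wz": ..}, ...]. A call has 1 to 12 rows; each row is the pose to reach, as a shift and turn from the pose commanded when the call began; what a row does not reach only later rows make up. A row lasts 1/10 s, in which the tool goes at most 50 mm and 8.59 degrees, less where a joint would pass 70% of its speed; a pose out of reach is approached as far as the arm can. A call with a gripper value outside its range is refused whole. "jaw" is the opening, from 0 (shut) to 1 (fully open), set as the call begins (left out, the last holds). The fingers move at their own pace and stop on an object; "squeeze" is the grip in N (left out, the last holds). Time passes only in rows, so rows that repeat a pose let the fingers close. It gives the time, the measured TCP pose, the force, the opening and the grip force at its end, in the units of the state.
- manip.get_state(): the state, without advancing time (a new reading comes with each control period).
- manip.capture(name): name is "side" or "top" or "wrist"; returns (picture, depth): 420x560x3 uint8, red, green, blue; 420x560 float32, m along the optical axis (not along the pixel's ray), 0 where there is no reading.
- manip.camera_info(name): a dict with "fx", "fy", "cx", "cy" (pixels), "rvec" (rotation vector, rad) and "tvec" (3), from world to camera coordinates, as OpenCV has them; the wrist camera has in their place "T_tool_cam" (4x4, takes a point from camera to tool coordinates, whose origin is the TCP and whose axes are the flange's). Camera axes: x right, y down, z forward; pixel columns grow to the right and rows downward; lengths in m; the calibration is good to about 2 mm. A picture is of the moment at which its call begins: read the wrist's pose just before it. camera_info takes no time and is no camera call.
- manip.close_job(): hands the job in; it is judged then, once.
The state is a dict: "time_s": time; "joints": joint angles; "qd": joint speeds; "joint_torque": joint torques, N m; "tcp_pos": TCP position; "tcp_rot": TCP orientation; "contact_force": force on the tool from outside, world axes, zero at the start; "moment": the same for the moment, N m; "grip_width": finger opening in m; "grasp_force": force on a finger pad.
Only numpy, scipy, OpenCV 4.12 (cv2) and the standard library are available. Lean on these libraries where they do the work, as an engineer would, in place of code of your own. Each camera call takes 0.05 s, during which the arm holds its last target. There are 200 camera calls.

### The job

Open the blue consumables case: swing its red-knobbed latch lever sideways about a quarter turn until it is clear of the lid, then lift the lid by its handle until it stands nearly upright, and let go of it there. Leave the grey case shut and latched.

Things in the scene. Friction and masses are not known exactly. Their poses are not given: they have to be found in the camera images.
- blue_case: The blue case to open, fixed, 150 mm deep (x), 240 wide (y), lid top at z = 88.5 mm. Origin: centre of the underside, z up; its -x side is the front, facing the robot. The lid's hinge line runs along y at x = 75, z = 80.5 mm. A 36 mm wide latch bracket stands 48 mm out from the front wall at y = 75 mm, up to z = 85 mm; the lever's upright pivot is at x = -101, y = 75 mm.
- blue_knob (a point): Centre, half-way up, of the upright round red knob on the end of the blue case's flat steel latch lever: 18 mm in diameter, 50 mm tall. This point is 60 mm from the pivot axis, at z = 123.5 mm in the case frame, 35 mm above the lid and 25 mm above the lever. Lever shut, it lies along the case's +x from the pivot. The nearest handle leg is about 40 mm away.
- blue_latch (a joint): Angle of the blue case's latch lever, rad: 0 = shut, pointing over the lid (starts at 0 to 0.3); grows anticlockwise seen from above, the knob moving to the case's +y, then -x, off the lid; stop at 1.9. It is clear of the lid from about 1.25 and holds the lid down before that. About 1 N at the knob moves it; it stays where it is left.
- blue_handle (a point): Middle of the round dark grip bar of the blue lid's handle: 12 mm in diameter, 80 mm long, along the case's y, its axis 40 mm above the lid, a leg at each end. Lid shut, this point is at x = -45, y = -20, z = 128.5 mm in the case frame: 120 mm in front of the hinge line, 48 mm above it, 30 mm behind the lid's front edge.
- blue_lid (a joint): Angle of the blue case's lid, rad: 0 = shut, 1.57 = upright, stop at 1.75; it turns about the hinge line at the case's far side, the front edge going up and then away. It weighs about 0.3 kg, its stiff hinge holds it at any angle; lifting it by the handle takes 4 to 8 N.
- grey_knob (a point): The knob of the latch of the grey case, same build and same size as the blue one: a bystander, to be left shut.
- grey_handle (a point): Middle of the lid handle's bar of the grey case, same build as the blue one: a bystander, to be left shut.

How it is judged:
By the outcome, as a careful person would: the job done as asked, in the order asked, and still so for the second after the job is handed in, with the robot touching nothing.
It also fails if it takes over 48 s, if anything falls off the work surface, if the arm or the gripper's body presses on something with over 40 N, if the wrist force passes 120 N, or if a joint passes its speed limit or range.

## Working session

There is one attempt and no reset: what is moved stays moved. The work goes in short steps, Python scripts to look and compute and a tool call to move; the robot and the scene stay as the last step left them, time stands still between calls to the robot, and variables do not carry over. Pictures are saved under pics/ and viewed, at most 10 in all, crops included, and the job is handed in when it is done.

Besides the shell and the picture viewer there is one more tool, called after ">>>" as name([rows], argument=value, ...), one row to a line, values as JSON. apply_moves: Moves the arm, as the interface text tells. Its arguments: {"type":"object","properties":{"targets":{"type":"array","items":{"type":"object","properties":{"tx":{"type":"number"},"ty":{"type":"number"},"tz":{"type":"number"},"wx":{"type":"number"},"wy":{"type":"number"},"wz":{"type":"number"}}}},"jaw":{"type":"number"},"squeeze":{"type":"number"}},"required":["targets"]}

```bash
mkdir -p pics; cat > h.py <<'E'
import numpy as np, cv2
from workcell import manip
from scipy.spatial.transform import Rotation as R
def cam(n):
    c=manip.camera_info(n); K=np.array([[c['fx'],0,c['cx']],[0,c['fy'],c['cy']],[0,0,1]])
    if 'rvec' in c:
        r=R.from_rotvec(np.ravel(c['rvec'])).as_matrix(); return K,r.T,-r.T@np.ravel(c['tvec'])
    s=manip.get_state(); T=np.eye(4); T[:3,:3]=R.from_euler('xyz',s['tcp_rot'],degrees=True).as_matrix(); T[:3,3]=s['tcp_pos']
    T=T@np.array(c['T_tool_cam']); return K,T[:3,:3],T[:3,3]
def cloud(n):
    K,r,t=cam(n); im,d=manip.capture(n); v,u=np.indices(d.shape)
    p=np.stack([(u-K[0,2])/K[0,0]*d,(v-K[1,2])/K[1,1]*d,d],-1)@r.T+t
    p[d==0]=np.nan
    return im,p
def save(im,f): cv2.imwrite('pics/'+f,im[...,::-1])
E
python3 - <<'E'
from h import *
ims=[]
for n in ['top','side']:
    im,p=cloud(n); save(im,n+'0.png'); np.savez(n+'0.npz',im=im,p=p)
    h=cv2.cvtColor(im,cv2.COLOR_RGB2HSV)
    m=(((h[...,0]<8)|(h[...,0]>172))&(h[...,1]>140)&(h[...,2]>60)).astype(np.uint8)
    k,l,s,c=cv2.connectedComponentsWithStats(m)
    for i in range(1,k):
        if s[i,4]>25:
            print(n,s[i],c[i].round(1),np.nanmedian(p[l==i],0).round(4),np.nanmax(p[l==i][:,2]).round(4))
    print(cam(n)[2])
s=manip.get_state();print(s)
E
```

```text
top [ 363   63   51   46 1135] [388.3  85.5] [ 0.8537 -0.3148  0.0182] 0.0227
top [  6 100  49  53 908] [ 34.5 129.3] [0.8747 0.5085 0.0264] 0.0648
top [335 219   9  10  64] [339.2 223.5] [ 0.5264 -0.1071  0.1487] 0.152
top [336 231  14  23 104] [342.9 242.2] [ 0.4961 -0.1159  0.1003] 0.1034
top [119 256  10  10  72] [123.6 260.4] [0.5249 0.2938 0.1491] 0.1527
top [131 267   5  25 108] [132.9 279.3] [0.4932 0.2961 0.1006] 0.1067
[0.40805647 0.04002267 0.87925125]
side [ 297    0  116   34 2319] [355.1  19. ] [ 0.419  -0.6436  0.1405] 0.1724
side [328   6  56   9 327] [355.5  10.3] [ 0.4173 -0.6998  0.1406] 0.1554
side [145 108  46  29 736] [167.  122.1] [ 0.8568 -0.3083  0.019 ] 0.0238
side [292 143   9   7  49] [295.8 146.3] [ 0.5274 -0.1054  0.1489] 0.1516
side [291 151   6  10  28] [293.6 155. ] [ 0.53   -0.0996  0.1313] 0.1424
side [299 161  24   6  88] [310.9 163.3] [ 0.4964 -0.115   0.1005] 0.1045
side [263 337  13  13 129] [269.4 343. ] [0.5257 0.2972 0.1494] 0.1519
side [274 356  36  12 234] [291.9 361.7] [0.4941 0.298  0.1008] 0.1095
[0.48742862 0.57502893 0.7242471 ]
{'time_s': 0.1, 'joints': array([ 7.17332922e+01,  1.83487279e+01,  8.96982269e+01, -1.81779095e-03,
        7.20436349e+01, -1.14652150e+00]), 'qd': array([ 0.07714502, -0.09798173, -0.16611716,  0.04808234, -0.1509599 ,
        0.04004084]), 'joint_torque': array([-1.69262232e-03, -4.13332450e+01, -2.32507306e+01,  7.26741878e-02,
        4.21788124e-02, -3.78646371e-05]), 'tcp_pos': array([0.1691527 , 0.54912826, 0.23220487]), 'tcp_rot': array([-1.79909394e+02, -8.46151836e-05,  1.62880375e+02]), 'contact_force': array([ 0.01745743, -0.11630615, -0.10058727]), 'moment': array([ 0.02281457, -0.00932205, -0.0058127 ]), 'grasp_force': 0.0, 'grip_width': 0.09131808497531782}
```

View pics/top0.png

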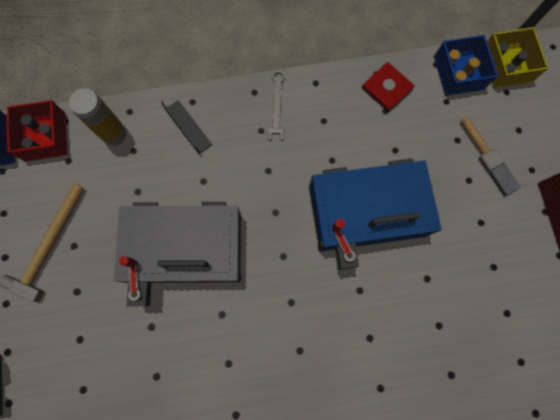

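View pics/side0.png

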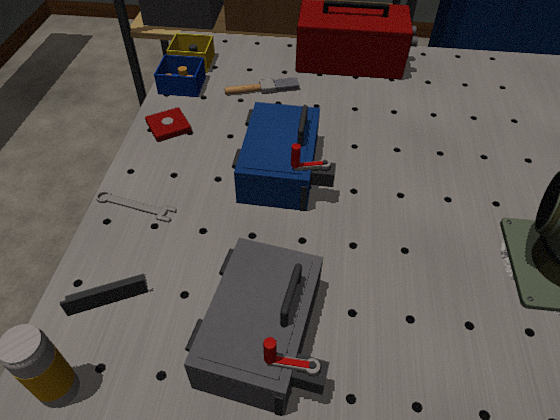

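The pictures show the blue case at top (375,205) with its knob at (339,223), and the grey case at top (180,245). Next I fit the blue case's pose from lid points.

```bash
cat > fit.py <<'E'
from h import *
for n in ['top','side']:
    f=np.load(n+'0.npz'); im,p=f['im'],f['p']
    h=cv2.cvtColor(im,cv2.COLOR_RGB2HSV)
    roi=(abs(p[...,0]-.57)<.2)&(p[...,1]<.02)&(p[...,1]>-.4)
    m=roi&(abs(h[...,0].astype(int)-108)<14)&(h[...,1]>120)&(abs(p[...,2]-.0885)<.008)
    q=p[m]; c,sz,a=cv2.minAreaRect((q[:,:2]*1000).astype(np.float32))
    print(n,'lid',c,sz,a,'z',np.median(q[:,2]))
    b=roi&(p[...,2]>.125)&(p[...,2]<.145)&(h[...,1]<110)&(p[...,1]<-.12)
    q=p[b]; c,sz,a=cv2.minAreaRect((q[:,:2]*1000).astype(np.float32))
    print('  bar',len(q),c,sz,a,np.median(q,0))
E
python3 fit.py
```

```text
top lid (568.4488525390625, -199.927978515625) (239.89686584472656, 151.34780883789062) 88.33953857421875 z 0.09034840666478594
  bar 271 (521.8246459960938, -218.7898406982422) (91.068115234375, 11.011672973632812) 88.16258239746094 [ 0.52141224 -0.21880515  0.13376493]
side lid (570.5628662109375, -199.33119201660156) (243.91336059570312, 155.1593017578125) 88.34789276123047 z 0.09087057694133682
  bar 157 (522.3709106445312, -216.76646423339844) (91.91099548339844, 11.42546558380127) 88.49662780761719 [ 0.52239184 -0.21127366  0.13405925]
```

>>> apply_moves([
  {"tx": 4, "ty": -4, "wz": -0.15},
  {"tx": 18, "ty": -33, "wz": -1.3},
  {"tx": 18, "ty": -33, "wz": -1.3},
  {"tx": 18, "ty": -33, "wz": -1.3},
  {"tx": 18, "ty": -33, "wz": -1.3},
  {"tx": 18, "ty": -33, "wz": -1.3},
  {"tx": 18, "ty": -33, "wz": -1.3},
  {"tx": 18, "ty": -33, "wz": -1.3},
  {"tx": 18, "ty": -33, "wz": -1.3},
  {"tx": 18, "ty": -33, "wz": -1.3},
], jaw=0.5)

```text
schema error: expected keys tx, ty, tz, wx, wy, wz
```

>>> apply_moves([
  {"tx": 4, "ty": -4, "tz": 0, "wx": 0, "wy": 0, "wz": -0.15},
  {"tx": 18, "ty": -33, "tz": 0, "wx": 0, "wy": 0, "wz": -1.3},
  {"tx": 18, "ty": -33, "tz": 0, "wx": 0, "wy": 0, "wz": -1.3},
  {"tx": 18, "ty": -33, "tz": 0, "wx": 0, "wy": 0, "wz": -1.3},
  {"tx": 18, "ty": -33, "tz": 0, "wx": 0, "wy": 0, "wz": -1.3},
  {"tx": 18, "ty": -33, "tz": 0, "wx": 0, "wy": 0, "wz": -1.3},
  {"tx": 18, "ty": -33, "tz": 0, "wx": 0, "wy": 0, "wz": -1.3},
  {"tx": 18, "ty": -33, "tz": 0, "wx": 0, "wy": 0, "wz": -1.3},
  {"tx": 18, "ty": -33, "tz": 0, "wx": 0, "wy": 0, "wz": -1.3},
  {"tx": 18, "ty": -33, "tz": 0, "wx": 0, "wy": 0, "wz": -1.3},
], jaw=0.5)

```text
time_s: 1.1
tcp_pos: [0.3494, 0.2186, 0.2328]
tcp_rot: [-180.0, 0.0, 88.3]
contact_force: [-0.4, 0.4, -0.1]
grip_width: 0.0456
grasp_force: 0.0
```

>>> apply_moves([
  {"tx": 17.8, "ty": -32.5, "tz": 0, "wx": 0, "wy": 0, "wz": -1.28},
  {"tx": 17.8, "ty": -32.5, "tz": 0, "wx": 0, "wy": 0, "wz": -1.28},
  {"tx": 17.8, "ty": -32.5, "tz": 0, "wx": 0, "wy": 0, "wz": -1.28},
  {"tx": 17.8, "ty": -32.5, "tz": 0, "wx": 0, "wy": 0, "wz": -1.28},
  {"tx": 17.8, "ty": -32.5, "tz": 0, "wx": 0, "wy": 0, "wz": -1.28},
  {"tx": 17.8, "ty": -32.5, "tz": 0, "wx": 0, "wy": 0, "wz": -1.28},
  {"tx": 17.8, "ty": -32.5, "tz": 0, "wx": 0, "wy": 0, "wz": -1.28},
  {"tx": 17.8, "ty": -32.5, "tz": 0, "wx": 0, "wy": 0, "wz": -1.28},
  {"tx": 17.8, "ty": -32.5, "tz": 0, "wx": 0, "wy": 0, "wz": -1.28},
  {"tx": 17.8, "ty": -32.5, "tz": 0, "wx": 0, "wy": 0, "wz": -1.28},
  {"tx": 17.8, "ty": -32.5, "tz": 0, "wx": 0, "wy": 0, "wz": -1.28},
])

```text
time_s: 2.2
tcp_pos: [0.5272, -0.1047, 0.2326]
tcp_rot: [-180.0, 0.0, 15.3]
contact_force: [-0.4, -0.6, -0.6]
grip_width: 0.0457
grasp_force: 0.0
```

```bash
python3 - <<'E'
from h import *
im,p=cloud('wrist'); save(im,'w1.png')
h=cv2.cvtColor(im,cv2.COLOR_RGB2HSV)
m=(((h[...,0]<8)|(h[...,0]>172))&(h[...,1]>140)&(h[...,2]>60)).astype(np.uint8)
k,l,s,c=cv2.connectedComponentsWithStats(m)
for i in range(1,k):
    if s[i,4]>100:
        q=p[l==i]; print(s[i],np.nanmedian(q,0)); t=q[q[:,2]>.142]
        if len(t): print('top face',len(t),cv2.minEnclosingCircle((t[:,:2]*1000).astype(np.float32)))
s=manip.get_state(); print(s['tcp_pos'],s['tcp_rot'],s['joints'])
E
```

```text
[275 204  22  54 595] [ 0.52409206 -0.1128053   0.14761055]
top face 335 ((529.0072021484375, -108.3531265258789), 8.753646850585938)
[ 0.52708787 -0.10458065  0.23281804] [-1.79984164e+02  2.37349922e-02  1.52714976e+01] [-1.24504536e+01  1.49412239e+01  9.45080989e+01  3.15695463e-03
  7.05790545e+01  6.22770017e+01]
```

View pics/w1.png

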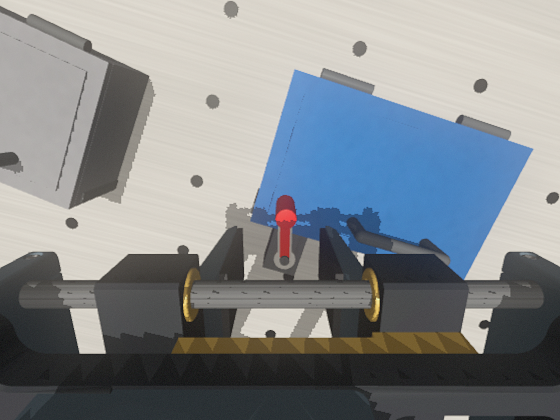

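The knob's top is at pixel (286,205) and sits centred between the open fingers. Measured top face is (0.529,-0.108), radius 8.75 mm, which agrees with the spec. Descending and gripping lightly.

>>> apply_moves([
  {"tx": 0.1, "ty": -0.2, "tz": -4, "wx": 0, "wy": 0, "wz": 0},
  {"tx": 0.1, "ty": -0.2, "tz": -8, "wx": 0, "wy": 0, "wz": 0},
  {"tx": 0.1, "ty": -0.2, "tz": -10, "wx": 0, "wy": 0, "wz": 0},
  {"tx": 0.1, "ty": -0.2, "tz": -10, "wx": 0, "wy": 0, "wz": 0},
  {"tx": 0.1, "ty": -0.2, "tz": -10, "wx": 0, "wy": 0, "wz": 0},
])

```text
time_s: 2.75
tcp_pos: [0.5287, -0.107, 0.1337]
tcp_rot: [180.0, -0.0, 15.2]
contact_force: [0.3, -0.9, 0.4]
grip_width: 0.0456
grasp_force: 0.0
```

>>> apply_moves([
  {"tx": 0, "ty": 0, "tz": 0, "wx": 0, "wy": 0, "wz": 0},
  {"tx": 0, "ty": 0, "tz": 0, "wx": 0, "wy": 0, "wz": 0},
  {"tx": 0, "ty": 0, "tz": 0, "wx": 0, "wy": 0, "wz": 0},
  {"tx": 0, "ty": 0, "tz": 0, "wx": 0, "wy": 0, "wz": 0},
  {"tx": 0, "ty": 0, "tz": 0, "wx": 0, "wy": 0, "wz": 0},
], jaw=0.1, squeeze=6)

```text
time_s: 3.25
tcp_pos: [0.5287, -0.1076, 0.1337]
tcp_rot: [180.0, -0.1, 15.1]
contact_force: [0.4, 0.5, 3.1]
grip_width: 0.0175
grasp_force: 6.0
```

>>> apply_moves([
  {"tx": -0.26, "ty": 0.79, "tz": 0, "wx": 0, "wy": 0, "wz": 0.14},
  {"tx": -0.63, "ty": 1.55, "tz": 0, "wx": 0, "wy": 0, "wz": 0.28},
  {"tx": -1.11, "ty": 2.24, "tz": 0, "wx": 0, "wy": 0, "wz": 0.42},
  {"tx": -1.67, "ty": 2.86, "tz": 0, "wx": 0, "wy": 0, "wz": 0.56},
  {"tx": -2.31, "ty": 3.39, "tz": 0, "wx": 0, "wy": 0, "wz": 0.7},
  {"tx": -3.03, "ty": 3.83, "tz": 0, "wx": 0, "wy": 0, "wz": 0.84},
])

```text
time_s: 3.85
tcp_pos: [0.4981, -0.0693, 0.1336]
tcp_rot: [179.9, 0.0, 63.5]
contact_force: [-0.7, -2.1, 4.1]
grip_width: 0.0175
grasp_force: 6.0
```

>>> apply_moves([
  {"tx": -0.76, "ty": 0.34, "tz": 0, "wx": 0, "wy": 0, "wz": 0.14},
  {"tx": -1.57, "ty": 0.56, "tz": 0, "wx": 0, "wy": 0, "wz": 0.28},
  {"tx": -2.4, "ty": 0.68, "tz": 0, "wx": 0, "wy": 0, "wz": 0.42},
  {"tx": -3.03, "ty": 0.68, "tz": 0, "wx": 0, "wy": 0, "wz": 0.52},
  {"tx": -3.03, "ty": 0.68, "tz": 0, "wx": 0, "wy": 0, "wz": 0.52},
  {"tx": -3.03, "ty": 0.68, "tz": 0, "wx": 0, "wy": 0, "wz": 0.52},
])

```text
time_s: 4.45
tcp_pos: [0.468, -0.0623, 0.1335]
tcp_rot: [180.0, -0.0, 92.8]
contact_force: [-1.2, -0.0, 5.9]
grip_width: 0.0175
grasp_force: 6.0
```

>>> apply_moves([
  {"tx": 0, "ty": 0, "tz": 0, "wx": 0, "wy": 0, "wz": 0},
  {"tx": 0, "ty": 0, "tz": 0, "wx": 0, "wy": 0, "wz": 0},
  {"tx": 0, "ty": 0, "tz": 0, "wx": 0, "wy": 0, "wz": 0},
  {"tx": 0, "ty": 0, "tz": 4, "wx": 0, "wy": 0, "wz": 0},
  {"tx": 0, "ty": 0, "tz": 8, "wx": 0, "wy": 0, "wz": 0},
  {"tx": 0, "ty": 0, "tz": 10, "wx": 0, "wy": 0, "wz": 0},
  {"tx": 0, "ty": 0, "tz": 10, "wx": 0, "wy": 0, "wz": 0},
], jaw=0.5)

```text
time_s: 5.15
tcp_pos: [0.4695, -0.0627, 0.2357]
tcp_rot: [179.6, 0.1, 93.0]
contact_force: [-0.1, 0.0, -0.3]
grip_width: 0.0457
grasp_force: 0.0
```

```bash
python3 - <<'E'
from h import *
im,p=cloud('wrist'); save(im,'w2.png')
h=cv2.cvtColor(im,cv2.COLOR_RGB2HSV)
m=(((h[...,0]<8)|(h[...,0]>172))&(h[...,1]>140)&(h[...,2]>60)).astype(np.uint8)
k,l,s,c=cv2.connectedComponentsWithStats(m)
for i in range(1,k):
    if s[i,4]>100:
        q=p[l==i]; print(s[i],np.nanmedian(q,0)); t=q[q[:,2]>.142]
        if len(t): print('top face',len(t),cv2.minEnclosingCircle((t[:,:2]*1000).astype(np.float32)))
b=(p[...,2]>.122)&(p[...,2]<.145)&(p[...,1]<-.15)&(p[...,1]>-.3)&(p[...,0]>.48)
q=p[b]
if len(q): print('bar',len(q),cv2.minAreaRect((q[:,:2]*1000).astype(np.float32)),np.median(q,0))
s=manip.get_state(); print(s['tcp_pos'],s['tcp_rot'],s['joints'])
E
```

```text
[268 209  21  47 545] [ 0.46956563 -0.068603    0.14772654]
top face 305 ((468.8487548828125, -63.63386535644531), 8.494206428527832)
bar 152 ((520.5087280273438, -183.32879638671875), (9.74205207824707, 16.821144104003906), 16.150108337402344) [ 0.5211031  -0.18137267  0.13243803]
[ 0.46819464 -0.06244633  0.23359017] [1.79866844e+02 2.93618879e-02 9.29657212e+01] [-8.99143891e+00  8.93856215e+00  1.02317229e+02 -1.22163759e-03
  6.86078592e+01 -1.19567500e+01]
```

View pics/w2.png

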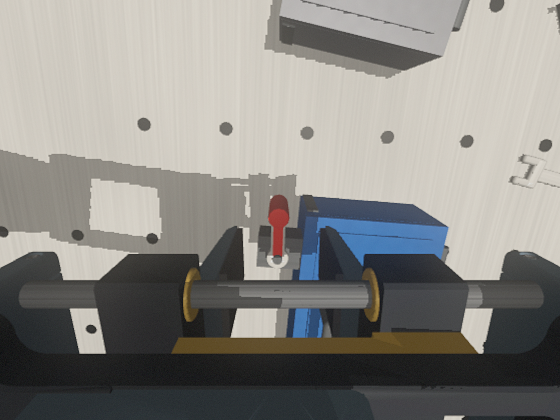

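The lever now points to the case's +y, knob at pixel (279,216) and top at (0.469,-0.064), so about 1.62 rad and clear of the lid. On to the handle.

>>> apply_moves([
  {"tx": 1.6, "ty": -4.6, "tz": 0, "wx": 0, "wy": 0, "wz": -0.04},
  {"tx": 3.2, "ty": -9.3, "tz": 0, "wx": 0, "wy": 0, "wz": -0.08},
  {"tx": 5.4, "ty": -13.5, "tz": 0, "wx": 0, "wy": 0, "wz": -0.08},
  {"tx": 5.4, "ty": -15.6, "tz": 0, "wx": 0, "wy": 0, "wz": -0.08},
  {"tx": 5.4, "ty": -15.6, "tz": -1, "wx": 0, "wy": 0, "wz": -0.08},
  {"tx": 5.4, "ty": -15.6, "tz": -5, "wx": 0, "wy": 0, "wz": -0.08},
  {"tx": 5.4, "ty": -15.6, "tz": -8, "wx": 0, "wy": 0, "wz": -0.08},
  {"tx": 5.4, "ty": -15.6, "tz": -10.4, "wx": 0, "wy": 0, "wz": -0.08},
  {"tx": 5.4, "ty": -15.6, "tz": -10.4, "wx": 0, "wy": 0, "wz": -0.08},
  {"tx": 5.4, "ty": -15.6, "tz": -10.4, "wx": 0, "wy": 0, "wz": -0.08},
])

```text
time_s: 6.2
tcp_pos: [0.521, -0.2173, 0.1281]
tcp_rot: [-179.9, -0.1, 88.4]
contact_force: [0.4, 0.3, -0.5]
grip_width: 0.0456
grasp_force: 0.0
```

>>> apply_moves([
  {"tx": 0, "ty": 0, "tz": 0, "wx": 0, "wy": 0, "wz": 0},
  {"tx": 0, "ty": 0, "tz": 0, "wx": 0, "wy": 0, "wz": 0},
  {"tx": 0, "ty": 0, "tz": 0, "wx": 0, "wy": 0, "wz": 0},
  {"tx": 0, "ty": 0, "tz": 0, "wx": 0, "wy": 0, "wz": 0},
  {"tx": 0, "ty": 0, "tz": 0, "wx": 0, "wy": 0, "wz": 0},
  {"tx": 0, "ty": 0, "tz": 0, "wx": 0, "wy": 0, "wz": 0},
], jaw=0.05, squeeze=25)

```text
time_s: 6.8
tcp_pos: [0.5227, -0.2185, 0.1296]
tcp_rot: [179.8, 0.0, 88.4]
contact_force: [3.2, -0.1, -0.5]
grip_width: 0.0116
grasp_force: 25.0
```

>>> apply_moves([
  {"tx": 0.54, "ty": -0.02, "tz": 1.17, "wx": 0, "wy": 0, "wz": 0},
  {"tx": 1.19, "ty": -0.03, "tz": 2.29, "wx": 0, "wy": 0, "wz": 0},
  {"tx": 1.95, "ty": -0.06, "tz": 3.33, "wx": 0, "wy": 0, "wz": 0},
  {"tx": 2.82, "ty": -0.08, "tz": 4.29, "wx": 0, "wy": 0, "wz": 0},
])

```text
time_s: 7.2
tcp_pos: [0.5467, -0.2192, 0.1699]
tcp_rot: [-179.5, -0.0, 88.4]
contact_force: [-3.8, -2.4, -6.9]
grip_width: 0.0115
grasp_force: 25.0
```

>>> apply_moves([
  {"tx": 0.95, "ty": -0.03, "tz": 0.88, "wx": 0, "wy": 0, "wz": 0},
  {"tx": 1.99, "ty": -0.06, "tz": 1.65, "wx": 0, "wy": 0, "wz": 0},
  {"tx": 3.09, "ty": -0.09, "tz": 2.31, "wx": 0, "wy": 0, "wz": 0},
  {"tx": 4.26, "ty": -0.12, "tz": 2.86, "wx": 0, "wy": 0, "wz": 0},
  {"tx": 4.26, "ty": -0.12, "tz": 2.86, "wx": 0, "wy": 0, "wz": 0},
])

```text
time_s: 7.7
tcp_pos: [0.5895, -0.2206, 0.2023]
tcp_rot: [-179.6, 0.0, 88.4]
contact_force: [-9.1, -0.1, 13.6]
grip_width: 0.0113
grasp_force: 25.0
```

```bash
python3 - <<'E'
from h import *
im,_=manip.capture('side'); save(im[60:280,140:420],'s2.png')
s=manip.get_state(); print(s['tcp_pos'],s['grip_width'],s['contact_force'],s['joints'])
E
```

```text
[ 0.58944307 -0.22058608  0.20236562] 0.011677498251459134 [-7.86252829  0.29636675 13.19907656] [-21.48257357  24.47780277  84.56678123  -0.17133981  71.29618969
 -19.83931613]
```

View pics/s2.png

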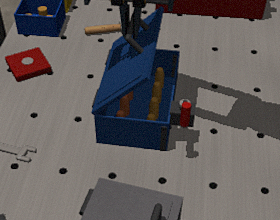

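The lid is partly up and still in the jaws, seen at about (130,60) in the crop. The force is mildly radial, so I add 2 mm of height to the rest of the arc.

>>> apply_moves([
  {"tx": 1.2, "ty": -0.04, "tz": 0.63, "wx": 0, "wy": 0, "wz": 0},
  {"tx": 2.45, "ty": -0.07, "tz": 0.94, "wx": 0, "wy": 0, "wz": 0},
  {"tx": 3.73, "ty": -0.11, "tz": 1.12, "wx": 0, "wy": 0, "wz": 0},
  {"tx": 5.05, "ty": -0.15, "tz": 1.17, "wx": 0, "wy": 0, "wz": 0},
])

```text
time_s: 8.15
tcp_pos: [0.6403, -0.2223, 0.2131]
tcp_rot: [-179.6, 0.0, 88.4]
contact_force: [-6.5, -1.0, 4.2]
grip_width: 0.0114
grasp_force: 25.0
```

>>> apply_moves([
  {"tx": 1.3, "ty": -0.04, "tz": -0.07, "wx": 0, "wy": 0, "wz": 0},
  {"tx": 2.58, "ty": -0.08, "tz": -0.28, "wx": 0, "wy": 0, "wz": 0},
  {"tx": 3.84, "ty": -0.11, "tz": -0.6, "wx": 0, "wy": 0, "wz": 0},
  {"tx": 4.1, "ty": -0.11, "tz": -0.68, "wx": 0, "wy": 0, "wz": 0},
  {"tx": 4.1, "ty": -0.11, "tz": -0.68, "wx": 0, "wy": 0, "wz": 0},
  {"tx": 4.1, "ty": -0.11, "tz": -0.68, "wx": 0, "wy": 0, "wz": 0},
])

```text
time_s: 8.75
tcp_pos: [0.6833, -0.2236, 0.205]
tcp_rot: [-179.9, 0.0, 88.4]
contact_force: [-1.1, -3.3, -0.4]
grip_width: 0.0115
grasp_force: 25.0
```

```bash
python3 - <<'E'
from h import *
im,p=cloud('side'); save(cv2.resize(im[40:280,140:420],None,fx=2,fy=2),'s3.png')
s=manip.get_state(); print(s['tcp_pos'],s['grip_width'],s['contact_force'],s['joints'])
h=cv2.cvtColor(im,cv2.COLOR_RGB2HSV)
q=p[(abs(h[...,0].astype(int)-108)<14)&(h[...,1]>120)&(p[...,2]>.12)&(abs(p[...,0]-.6)<.2)&(abs(p[...,1]+.2)<.17)]
print(len(q),np.ptp(q[:,2]),[ (q[(abs(q[:,2]-z)<.01)][:,0].mean().round(4) if (abs(q[:,2]-z)<.01).any() else None) for z in (.13,.15,.17,.19,.21,.23)])
E
```

```text
[ 0.68330527 -0.22355072  0.20497062] 0.011558124638657519 [-1.1287826  -3.54404202 -0.61159361] [-1.90060082e+01  3.25259491e+01  7.03716680e+01 -6.19040725e-02
  7.71379773e+01 -1.73714149e+01]
1682 0.2554874320799542 [np.float64(0.6417), np.float64(0.6406), np.float64(0.6392), np.float64(0.6387), np.float64(0.6413), np.float64(0.6401)]
```

View pics/s3.png

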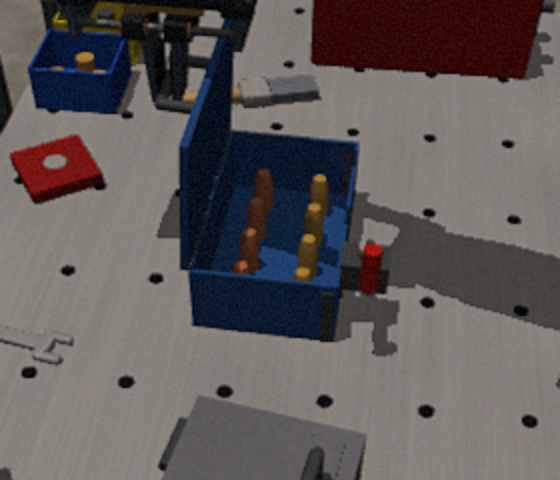

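The lid stands essentially vertical at about (205,150), and the knob at (372,268) is off the lid. Releasing and backing straight up.

>>> apply_moves([
  {"tx": 0, "ty": 0, "tz": 0, "wx": 0, "wy": 0, "wz": 0},
  {"tx": 0, "ty": 0, "tz": 0, "wx": 0, "wy": 0, "wz": 0},
  {"tx": 0, "ty": 0, "tz": 0, "wx": 0, "wy": 0, "wz": 0},
  {"tx": 0, "ty": 0, "tz": 1, "wx": 0, "wy": 0, "wz": 0},
  {"tx": 0, "ty": 0, "tz": 4, "wx": 0, "wy": 0, "wz": 0},
  {"tx": 0, "ty": 0, "tz": 8, "wx": 0, "wy": 0, "wz": 0},
  {"tx": 0, "ty": 0, "tz": 12, "wx": 0, "wy": 0, "wz": 0},
  {"tx": 0, "ty": 0, "tz": 12, "wx": 0, "wy": 0, "wz": 0},
  {"tx": 0, "ty": 0, "tz": 12, "wx": 0, "wy": 0, "wz": 0},
  {"tx": 0, "ty": 0, "tz": 12, "wx": 0, "wy": 0, "wz": 0},
], jaw=0.3)

```text
time_s: 9.8
tcp_pos: [0.6836, -0.2227, 0.3243]
tcp_rot: [-179.9, -0.0, 88.4]
contact_force: [-0.7, 0.0, -1.3]
grip_width: 0.0272
grasp_force: 0.0
```

```bash
python3 - <<'E'
from h import *
im,p=cloud('side'); save(cv2.resize(im[40:280,140:420],None,fx=2,fy=2),'s4.png')
s=manip.get_state(); print(s['tcp_pos'],s['grip_width'],s['contact_force'],s['qd'].round(2))
h=cv2.cvtColor(im,cv2.COLOR_RGB2HSV)
q=p[(abs(h[...,0].astype(int)-108)<14)&(h[...,1]>120)&(p[...,2]>.12)&(abs(p[...,0]-.6)<.2)&(abs(p[...,1]+.2)<.17)]
print([ (q[(abs(q[:,2]-z)<.01)][:,0].mean().round(4) if (abs(q[:,2]-z)<.01).any() else None) for z in (.13,.15,.17,.19,.21,.23)])
E
```

```text
[ 0.6834977  -0.22268321  0.32370527] 0.0276077873298754 [ 0.16040416 -0.44912491 -0.77196915] [-0.05  0.36  0.19  0.03  0.06  0.04]
[np.float64(0.642), np.float64(0.6405), np.float64(0.6393), np.float64(0.6381), np.float64(0.638), np.float64(0.6372)]
```

View pics/s4.png

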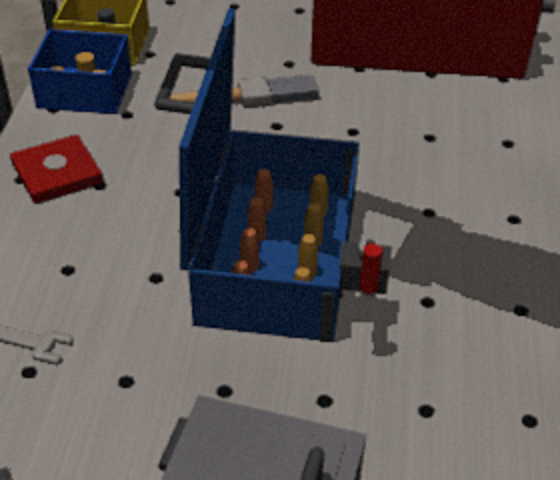

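The lid stays upright on its own (the slope gives about 1.52 rad), and the gripper is clear of everything.

```bash
python3 -c "
from workcell import manip
print(manip.close_job())"
```

```text
the job is handed in; nothing more can be done
None
```

The blue case is open and the job is handed in: latch swung clear to about 1.6 rad, lid released at about 1.52 rad and standing, grey case not touched, about 10 s used (no verdict was returned).

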